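Load the charging station with handheld-terminal battery packs

TASK

Put the spare battery packs of the order terminals on charge: slide every pack lying on the counter, contact end first, into its own bay of the charging station, short packs into the row of the shallower module and long packs into the row of the deeper one, each gently pushed in until you feel that it is fully home against the stop hidden inside. When all of them are home, flip the station's toggle switch fully on, and leave the dip cups, order pad and bell where they are.

Things in the scene. Friction and masses are not known exactly. Their poses are not given: they have to be found in the camera images.
- station: Fixed charging station: aluminium base plate 128 x 500 x 8 mm with two bay modules side by side and a toggle switch between them. Origin on the counter under the plate, in the plane of the bay mouths, half-way along y; x points into the bays. The plate reaches 60 mm in front (-x) of the mouths and 68 mm behind; its top (z = 8 mm) is the floor of the bays.
- switch (a joint): Toggle switch between the modules: 0 = off (leaning towards the mouths, -x of the station), 1.0 rad = fully on (leaning away, +x). It turns about the station's y axis, stays where it is left and starts between 0 and 0.12.
- switch_tip (a point): Centre of the black ball (26 mm across) on the toggle lever, 50 mm from the pivot, which lies 45 mm behind the mouth plane and 30 mm above the counter; the ball is about 74 to 80 mm above the counter, over the module roofs (42 mm). About 2 N pushes it over, e.g. with closed fingers from the mouth side; rigid end stops.
- module_short: Fixed grey housing for the short packs, the shallower one (46 mm front to back), 222 mm wide, roof 34 mm above the plate; left or right varies. Origin on the plate, mouth plane, middle bay; x into the bays, y along the row. Three blind bays, mouths towards -x, at y = -75, 0, +75 mm, each 33 mm wide (mouth flared to 42 mm over the first 8 mm), 29 mm high from the plate, ended by a hidden stop.
- stop_short: Hidden fixed contact stop inside module_short, common to its three bays. Origin on the plate in the plane of the stop's contact face at the middle bay, x points into the bays as the module's does. It is rigid and lies 25 to 35 mm behind the mouth plane, different at every start; it cannot be seen, only felt.
- module_long: Fixed grey housing for the long packs, the deeper one (68 mm front to back), 222 mm wide, roof 34 mm above the plate; left or right varies. Origin on the plate, mouth plane, middle bay; x into the bays, y along the row. Three blind bays, mouths towards -x, at y = -75, 0, +75 mm, each 33 mm wide (mouth flared to 42 mm over the first 8 mm), 29 mm high from the plate, ended by a hidden stop.
- stop_long: Hidden fixed contact stop inside module_long, common to its three bays. Origin on the plate in the plane of the stop's contact face at the middle bay, x points into the bays as the module's does. It is rigid and lies 47 to 57 mm behind the mouth plane, different at every start; it cannot be seen, only felt.
- short_1_mid (a point): Centre (half-way up) of short battery pack 1: black plastic block 74 mm long (x) x 30 mm wide (y) x 26 mm high (z), 0.08 to 0.17 kg, lying flat. x points to its contact end (two brass strips), the other end has finger ribs. May be absent. Packs differ only in length. Fully home it sticks out of its bay by 39 to 49 mm.
- short_1_nose (a point): Centre of the contact-end face of short pack 1, 37 mm ahead of its centre along x.
- short_2_mid (a point): Centre (half-way up) of short battery pack 2: black plastic block 74 mm long (x) x 30 mm wide (y) x 26 mm high (z), 0.08 to 0.17 kg, lying flat. x points to its contact end (two brass strips), the other end has finger ribs. May be absent. Packs differ only in length. Fully home it sticks out of its bay by 39 to 49 mm.
- short_2_nose (a point): Centre of the contact-end face of short pack 2, 37 mm ahead of its centre along x.
- short_3_mid (a point): Centre (half-way up) of short battery pack 3: black plastic block 74 mm long (x) x 30 mm wide (y) x 26 mm high (z), 0.08 to 0.17 kg, lying flat. x points to its contact end (two brass strips), the other end has finger ribs. May be absent. Packs differ only in length. Fully home it sticks out of its bay by 39 to 49 mm.
- short_3_nose (a point): Centre of the contact-end face of short pack 3, 37 mm ahead of its centre along x.
- long_1_mid (a point): Centre (half-way up) of long battery pack 1: black plastic block 96 mm long (x) x 30 mm wide (y) x 26 mm high (z), 0.08 to 0.17 kg, lying flat. x points to its contact end (two brass strips), the other end has finger ribs. May be absent. Packs differ only in length. Fully home it sticks out of its bay by 39 to 49 mm.
- long_1_nose (a point): Centre of the contact-end face of long pack 1, 48 mm ahead of its centre along x.
- long_2_mid (a point): Centre (half-way up) of long battery pack 2: black plastic block 96 mm long (x) x 30 mm wide (y) x 26 mm high (z), 0.08 to 0.17 kg, lying flat. x points to its contact end (two brass strips), the other end has finger ribs. May be absent. Packs differ only in length. Fully home it sticks out of its bay by 39 to 49 mm.
- long_2_nose (a point): Centre of the contact-end face of long pack 2, 48 mm ahead of its centre along x.
- long_3_mid (a point): Centre (half-way up) of long battery pack 3: black plastic block 96 mm long (x) x 30 mm wide (y) x 26 mm high (z), 0.08 to 0.17 kg, lying flat. x points to its contact end (two brass strips), the other end has finger ribs. May be absent. Packs differ only in length. Fully home it sticks out of its bay by 39 to 49 mm.
- long_3_nose (a point): Centre of the contact-end face of long pack 3, 48 mm ahead of its centre along x.
- dip_red: Bystander: lidded red dip cup, 69 mm wide, 34 mm high. Origin under its centre.
- dip_white: Bystander: lidded white dip cup, 69 mm wide, 34 mm high. Origin under its centre.
- order_pad: Bystander: order pad, 152 x 92 x 11 mm. Origin under its centre.
- call_bell: Bystander: counter bell, 82 mm wide, 67 mm high. Origin under its centre.
Mind the look-alikes: they are no part of the job. Leave any orange or pink look-alike of the part that bears short_3_mid alone.

How it is judged:
On the way, in this order (a step that is already met when the one before it is completed fails the run):
1. all packs present are home in bays of their own length, with the switch still off (x of short_1_nose in the frame of stop_short between -0.003 and 0.004 m and (y of short_1_mid in the frame of module_short between -0.08 and -0.07 m or y of short_1_mid in the frame of module_short between -0.005 and 0.005 m or y of short_1_mid in the frame of module_short between 0.07 and 0.08 m) and z of short_1_mid in the frame of module_short between 0.009 and 0.018 m and angle between the x axis of each of short_1_mid, short_2_mid, short_3_mid and the x axis of module_short, either way round below 0.08 rad and angle between each of short_1_mid, short_2_mid, short_3_mid, long_1_mid, long_2_mid, long_3_mid's own z axis and vertical below 0.08 rad and x of short_2_nose in the frame of stop_short between -0.003 and 0.004 m and (y of short_2_mid in the frame of module_short between -0.08 and -0.07 m or y of short_2_mid in the frame of module_short between -0.005 and 0.005 m or y of short_2_mid in the frame of module_short between 0.07 and 0.08 m) and z of short_2_mid in the frame of module_short between 0.009 and 0.018 m and x of short_3_nose in the frame of stop_short between -0.003 and 0.004 m and (y of short_3_mid in the frame of module_short between -0.08 and -0.07 m or y of short_3_mid in the frame of module_short between -0.005 and 0.005 m or y of short_3_mid in the frame of module_short between 0.07 and 0.08 m) and z of short_3_mid in the frame of module_short between 0.009 and 0.018 m and x of long_1_nose in the frame of stop_long between -0.003 and 0.004 m and (y of long_1_mid in the frame of module_long between -0.08 and -0.07 m or y of long_1_mid in the frame of module_long between -0.005 and 0.005 m or y of long_1_mid in the frame of module_long between 0.07 and 0.08 m) and z of long_1_mid in the frame of module_long between 0.009 and 0.018 m and angle between the x axis of each of long_1_mid, long_2_mid, long_3_mid and the x axis of module_long, either way round below 0.08 rad and x of long_2_nose in the frame of stop_long between -0.003 and 0.004 m and (y of long_2_mid in the frame of module_long between -0.08 and -0.07 m or y of long_2_mid in the frame of module_long between -0.005 and 0.005 m or y of long_2_mid in the frame of module_long between 0.07 and 0.08 m) and z of long_2_mid in the frame of module_long between 0.009 and 0.018 m and x of long_3_nose in the frame of stop_long between -0.003 and 0.004 m and (y of long_3_mid in the frame of module_long between -0.08 and -0.07 m or y of long_3_mid in the frame of module_long between -0.005 and 0.005 m or y of long_3_mid in the frame of module_long between 0.07 and 0.08 m) and z of long_3_mid in the frame of module_long between 0.009 and 0.018 m and value of joint switch below 0.5 rad), for 0.2 s.
2. the switch is on (value of joint switch above 0.8 rad), for 0.2 s.
At the end, for the whole second after the job is handed in: Every pack present lies level (within 0.08 rad) and straight in a bay of the module of its own length, contact end within 3 mm of the hidden stop, and the switch stands beyond 0.8 rad (on) (x of short_1_nose in the frame of stop_short between -0.003 and 0.004 m and (y of short_1_mid in the frame of module_short between -0.08 and -0.07 m or y of short_1_mid in the frame of module_short between -0.005 and 0.005 m or y of short_1_mid in the frame of module_short between 0.07 and 0.08 m) and z of short_1_mid in the frame of module_short between 0.009 and 0.018 m and angle between the x axis of each of short_1_mid, short_2_mid, short_3_mid and the x axis of module_short, either way round below 0.08 rad and angle between each of short_1_mid, short_2_mid, short_3_mid, long_1_mid, long_2_mid, long_3_mid's own z axis and vertical below 0.08 rad and x of short_2_nose in the frame of stop_short between -0.003 and 0.004 m and (y of short_2_mid in the frame of module_short between -0.08 and -0.07 m or y of short_2_mid in the frame of module_short between -0.005 and 0.005 m or y of short_2_mid in the frame of module_short between 0.07 and 0.08 m) and z of short_2_mid in the frame of module_short between 0.009 and 0.018 m and x of short_3_nose in the frame of stop_short between -0.003 and 0.004 m and (y of short_3_mid in the frame of module_short between -0.08 and -0.07 m or y of short_3_mid in the frame of module_short between -0.005 and 0.005 m or y of short_3_mid in the frame of module_short between 0.07 and 0.08 m) and z of short_3_mid in the frame of module_short between 0.009 and 0.018 m and x of long_1_nose in the frame of stop_long between -0.003 and 0.004 m and (y of long_1_mid in the frame of module_long between -0.08 and -0.07 m or y of long_1_mid in the frame of module_long between -0.005 and 0.005 m or y of long_1_mid in the frame of module_long between 0.07 and 0.08 m) and z of long_1_mid in the frame of module_long between 0.009 and 0.018 m and angle between the x axis of each of long_1_mid, long_2_mid, long_3_mid and the x axis of module_long, either way round below 0.08 rad and x of long_2_nose in the frame of stop_long between -0.003 and 0.004 m and (y of long_2_mid in the frame of module_long between -0.08 and -0.07 m or y of long_2_mid in the frame of module_long between -0.005 and 0.005 m or y of long_2_mid in the frame of module_long between 0.07 and 0.08 m) and z of long_2_mid in the frame of module_long between 0.009 and 0.018 m and x of long_3_nose in the frame of stop_long between -0.003 and 0.004 m and (y of long_3_mid in the frame of module_long between -0.08 and -0.07 m or y of long_3_mid in the frame of module_long between -0.005 and 0.005 m or y of long_3_mid in the frame of module_long between 0.07 and 0.08 m) and z of long_3_mid in the frame of module_long between 0.009 and 0.018 m and value of joint switch above 0.8 rad); the robot touches nothing.
It fails at once if a pack is rammed against the stop (more than 45 N) (contact force between any of short_1, short_2, short_3 and stop_short above 45 N or contact force between any of long_1, long_2, long_3 and stop_long above 45 N).
It fails at once if a dip cup, the order pad or the bell is pushed more than 4 cm (distance of any of dip_red, dip_white, order_pad, call_bell from where it was at the start of the episode above 0.04 m).
Of short_1, short_2, short_3, long_1, long_2, long_3 only 4 to 6 are there at a start; the rules pass over those that are not, and their reading is None.
At some moment in a run one of short_1, short_2, short_3, long_1, long_2, long_3 may be knocked a few centimetres aside while the robot is not near it.
Once in a run the grip may slacken for a moment while it holds something.
It also fails if it takes over 210 s, if anything falls off the work surface, if the arm or the gripper's body presses on something with over 40 N, if the wrist force passes 120 N, or if a joint passes its speed limit or range.

ROBOT

A 6-joint arm with a two-finger parallel gripper is mounted at the origin on a cart in front of the work surface, level with it; the furniture and walls round the work are solid. World frame = base frame: x ahead of the robot, y to its left, z up, the work surface at z = 0. Lengths are in m, angles in rad, forces in N, time in s.
With the tool pointing down it reaches from about 0.275 to 0.875 m from the base axis. Payload 12.5 kg.
Tool frame: the origin (TCP) lies at the very end of the fingers, on their centre line; the grasp point (between the pads) lies 19 mm behind it (pinch_z is the distance from the TCP to the grasp point, in m); z points along the fingers, y is the line along which they close (so a half turn about z gives the same grasp; the last joint's range is limited). The gripper opens to 85 mm and grips with 20 to 120 N. Pads are 22 mm wide; open, the fingers measure 114 mm over their backs; the gripper's body (76 mm by 85 mm) begins 54 mm behind the grasp point. The pads swing forward as they close: fully open they stand 13 mm farther back than shut.
Start: joints at [-0.085, 0.351, 1.652, -0, 1.139, -0.085], TCP at [0.55, 0, 0.231] pointing down, gripper open.
Joint ranges: [-2.75, 2.75], [-0.79, 2.1], [0.01, 2.65], [-1.57, 4.71], [0.07, 3.14], [-2.87, 2.87]. Speed limits (rad/s): [2.22, 2.22, 2.79, 3.14, 3.14, 3.14].

INTERFACE

Orientations are given as a unit quaternion [x, y, z, w].
In Python, from plant import read_state, grab_frame, job_done, pinch_z gives the robot as it stands. The module is installed in compiled form; this text tells all that it offers.
- The arm moves only by the tool drive_tool, never from a script. Its argument "plan" is a list that holds one entry, the list of rows, each a list of 7 numbers: the opening, from 0 (shut) to 1 (fully open), then the shift along the tool's x, y, z in units of 0.05 m (1.0 is 0.05 m), then the turn, a rotation vector about the tool's x, y, z in units of 0.1 rad (1.0 is 0.1 rad). In form: [[[gripper, x, y, z, rx, ry, rz], ...]]. A call has 1 to 12 rows; each row shifts and turns the commanded pose from where the row before left it, along the tool's axes as they then stand; what a row does not reach is not made up. A row lasts 1/10 s, in which the tool goes at most 50 mm and 8.59 degrees, less where a joint would pass 70% of its speed; a pose out of reach is approached as far as the arm can. A call with a number of a shift or a turn outside -1 to 1 is refused whole. A call with a gripper value outside its range is refused whole. The fingers move at their own pace and stop on an object; "squeeze" is the grip in N (left out, the last holds). Time passes only in rows, so rows that do not move let the fingers close. It gives the time, the measured TCP pose, the force, the opening and the grip force at its end, in the units of the state.
- read_state(): the state, without advancing time (a new reading comes with each control period).
- grab_frame(name): name is "scene" or "side" or "wrist"; returns a dict with "pixels" (480x640x3 uint8, blue, green, red), "z_map" (480x640 float32, m along the optical axis (not along the pixel's ray), 0 where there is no reading), "fx", "fy", "cx", "cy" (pixels), "R" (3x3) and "t" (3): a world point X has camera coordinates R X + t. Camera axes: x right, y down, z forward; pixel columns grow to the right and rows downward; lengths in m; the calibration is good to about 2 mm. A picture is of the moment at which its call begins.
- job_done(): hands the job in; it is judged then, once.
The state is a dict: "time": time; "joint_pos": joint angles; "joint_vel": joint speeds; "tau": joint torques, N m; "eef_pos": TCP position; "orientation": TCP orientation; "force": force on the tool from outside, world axes, zero at the start; "wrist_torque": the same for the moment, N m; "width": finger opening in m; "grasp_force": force on a finger pad.
Only numpy, scipy, OpenCV 4.12 (cv2) and the standard library are available. Lean on these libraries where they do the work, as an engineer would, in place of code of your own. Each camera call takes 0.05 s, during which the arm holds its last target. There are 200 camera calls.

## Working session

There is one attempt and no reset: what is moved stays moved. The work goes in short steps, Python scripts to look and compute and a tool call to move; the robot and the scene stay as the last step left them, time stands still between calls to the robot, and variables do not carry over. Pictures are saved under pics/ and viewed, at most 14 in all, crops included, and the job is handed in when it is done.

Besides the shell and the picture viewer there is one more tool, called in YAML: its name, and indented under it one key for each argument. drive_tool: Moves the arm, as the interface text tells. Its arguments: {"type":"object","properties":{"plan":{"type":"array","items":{"type":"array","items":{"type":"array","items":{"type":"number","minimum":-1,"maximum":1}}}},"squeeze":{"type":"number"}},"required":["plan"]}

```bash
mkdir -p pics
cat > h.py <<'E'
import numpy as np, cv2
from plant import read_state, grab_frame, job_done, pinch_z
def cast(f,u,v,z):
    """pixel -> world point on plane z"""
    R=np.array(f["R"]);t=np.array(f["t"]);c=-R.T@t
    d=R.T@np.array([(u-f["cx"])/f["fx"],(v-f["cy"])/f["fy"],1.])
    return c+d*(z-c[2])/d[2]
def cloud(f):
    z=f["z_map"];v,u=np.mgrid[:z.shape[0],:z.shape[1]]
    P=np.stack([(u-f["cx"])/f["fx"]*z,(v-f["cy"])/f["fy"]*z,z],-1)
    return (P-np.array(f["t"]))@np.array(f["R"])
def proj(f,X):
    p=np.array(f["R"])@np.array(X)+np.array(f["t"]);return f["fx"]*p[0]/p[2]+f["cx"],f["fy"]*p[1]/p[2]+f["cy"]
def st():
    s=read_state();print({k:np.round(s[k],4).tolist() for k in("time","eef_pos","orientation","force","width","grasp_force")});return s
E
python3 - <<'E'
from h import *
st();print(pinch_z)
for n in("scene","side"):
    f=grab_frame(n);cv2.imwrite(f"pics/{n}0.png",f["pixels"]);R=np.array(f["R"]);print(n,(-R.T@f["t"]).round(3),R[2].round(2),f["fx"])
    np.save(n+"0.npy",f,allow_pickle=True)
E
```

```text
{'time': 0.0, 'eef_pos': [0.5497, 0.0001, 0.2308], 'orientation': [0.7071, 0.7071, -0.0004, -0.0004], 'force': [0.9292, -0.4481, 0.4319], 'width': 0.0856, 'grasp_force': 0.0}
0.0187
scene [-0.263 -0.923  1.463] [ 0.43  0.46 -0.77] 589.2726888522776
side [-0.117  1.182  1.156] [ 0.34 -0.71 -0.61] 613.9501280919557
```

View pics/scene0.png

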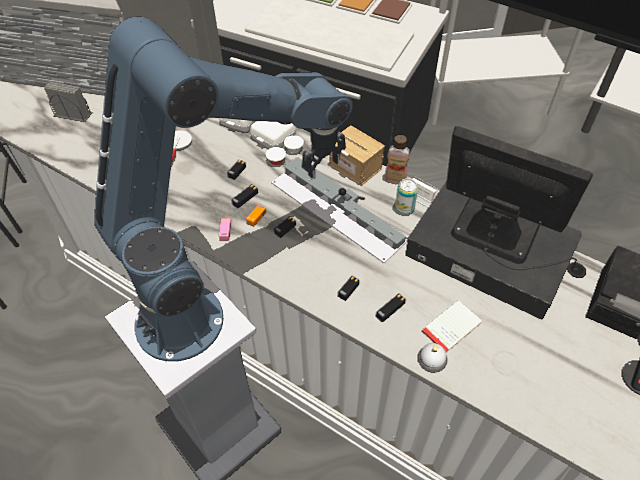

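View pics/side0.png

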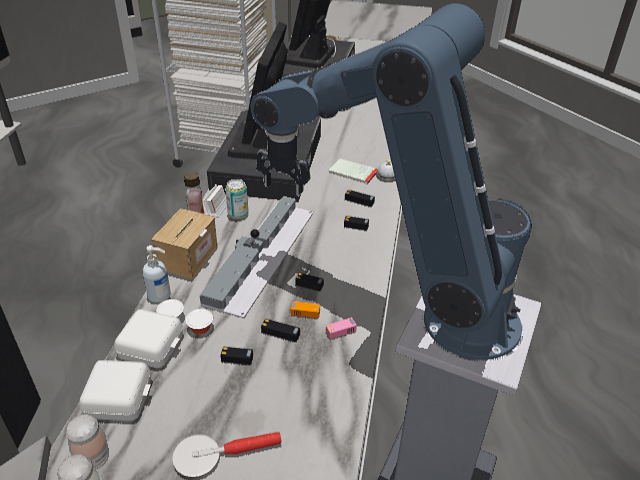

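Scene: black packs at about (237,168), (245,195), (286,226), (349,287), (391,306). The orange (256,215) and pink (225,229) ones are look-alikes. The side view agrees: five black packs at (236,355), (281,329), (310,282), (356,222) and (360,197). The station is at (340,210) in the scene view.

```bash
cat > packs.py <<'E'
from h import *
def packs(f,verbose=True,ymax=9):
    """black blocks, from the height map + colour; returns centre, yaw of contact end, length"""
    W=cloud(f);img=f["pixels"].astype(int);mx=img.max(-1);hsv=cv2.cvtColor(f["pixels"],cv2.COLOR_BGR2HSV)
    ok=(W[...,2]>.012)&(W[...,2]<.036)&(f["z_map"]>0)&(W[...,0]>.2)&(W[...,0]<.9)&(abs(W[...,1])<.7)
    brass=(hsv[...,0]>10)&(hsv[...,0]<35)&(hsv[...,1]>90)&(mx>90)
    m=(ok&((mx<75)|brass)).astype(np.uint8)
    n,l,s,c=cv2.connectedComponentsWithStats(m);out=[]
    for i in range(1,n):
        if s[i,4]<120: continue
        top=(l==i)&(W[...,2]>.022)
        P=W[top][:,:2].astype(np.float32)
        if len(P)<60: continue
        (cx,cy),(w,h),a=cv2.minAreaRect(P);b=W[(l==i)&brass][:,:2]
        yaw=np.radians(a if w>h else a+90)
        L,wd=max(w,h),min(w,h);d=np.array([np.cos(yaw),np.sin(yaw)])
        if len(b) and (b.mean(0)-[cx,cy])@d<0: yaw+=np.pi
        yaw=(yaw+np.pi)%(2*np.pi)-np.pi
        if verbose: print("px",c[i].round(),"xy",np.round([cx,cy],4),"yaw",round(np.degrees(yaw),1),"L",round(L,3),round(wd,3),"brass",len(b),"ztop",np.median(W[top][:,2]).round(4))
        out.append((cx,cy,yaw,L))
    return out
E
python3 - <<'E'
from packs import *
for n in("scene","side"):
    f=np.load(n+"0.npy",allow_pickle=True).item();print(n);packs(f)
    W=cloud(f);z=W[...,2]
    # station: roofs z~.042
    ok=(z>.038)&(z<.046)&(W[...,0]>.4)&(W[...,0]<1)&(abs(W[...,1])<.4)&(f["pixels"].max(-1)>60)
    nn,l,s,c=cv2.connectedComponentsWithStats(ok.astype(np.uint8))
    for i in range(1,nn):
        if s[i,4]>150: 
            r=cv2.minAreaRect(W[l==i][:,:2].astype(np.float32));print("roof",c[i].round(),r,s[i,4])
    ok=(z>.06)&(z<.10)&(f["pixels"].max(-1)<60)&(W[...,0]>.5)&(W[...,0]<.9)&(abs(W[...,1])<.3)
    nn,l,s,c=cv2.connectedComponentsWithStats(ok.astype(np.uint8))
    for i in range(1,nn):
        if s[i,4]>15: print("blk",c[i].round(),s[i,4],W[l==i].mean(0).round(3))
E
```

```text
scene
px [356. 171.] xy [0.7723 0.0912] yaw -46.7 L 0.179 0.089 brass 215 ztop 0.0273
px [237. 168.] xy [0.474  0.3729] yaw 19.4 L 0.073 0.033 brass 15 ztop 0.0272
px [245. 195.] xy [0.4219 0.254 ] yaw 2.0 L 0.095 0.037 brass 15 ztop 0.0265
px [255. 214.] xy [0.3989 0.1635] yaw -161.9 L 0.074 0.031 brass 187 ztop 0.0268
px [284. 226.] xy [0.434  0.0636] yaw 5.8 L 0.078 0.033 brass 11 ztop 0.027
px [478. 286.] xy [ 0.7071 -0.4772] yaw 106.9 L 0.437 0.015 brass 0 ztop 0.0286
px [349. 287.] xy [ 0.4288 -0.2439] yaw 10.3 L 0.073 0.028 brass 17 ztop 0.0267
px [391. 307.] xy [ 0.4724 -0.3725] yaw -1.7 L 0.094 0.03 brass 19 ztop 0.0266
roof [314. 179.] ((0.6338946223258972, 0.1516743153333664), (0.071544349193573, 0.22443242371082306), 5.05927038192749) 541
roof [374. 222.] ((0.6493009924888611, -0.11896033585071564), (0.05068056285381317, 0.2296510636806488), 4.57750129699707) 562
blk [342. 192.] 38 [0.635 0.01  0.081]
blk [412. 244.] 69 [ 0.65  -0.285  0.077]
side
px [271. 195.] xy [ 0.72   -0.2434] yaw 1.9 L 0.176 0.058 brass 0 ztop 0.0295
px [359. 197.] xy [ 0.4707 -0.3671] yaw 1.3 L 0.
[... 224 characters left out ...]
aw 5.7 L 0.073 0.034 brass 9 ztop 0.0261
px [306. 308.] xy [0.3964 0.1669] yaw -162.9 L 0.075 0.037 brass 309 ztop 0.0256
px [279. 329.] xy [0.4201 0.2591] yaw 6.4 L 0.096 0.035 brass 22 ztop 0.0261
px [236. 354.] xy [0.473 0.379] yaw 19.1 L 0.074 0.034 brass 24 ztop 0.0259
roof [275. 218.] ((0.6436731219291687, -0.12139010429382324), (0.049466848373413086, 0.22526681423187256), 6.4219889640808105) 508
roof [229. 274.] ((0.6319200396537781, 0.1525554656982422), (0.06949996203184128, 0.22930637001991272), 5.173360824584961) 1177
blk [237. 157.] 16 [ 0.885 -0.294  0.096]
blk [241. 178.] 345 [ 0.822 -0.213  0.078]
blk [283. 183.] 218 [ 0.69  -0.252  0.076]
blk [254. 233.] 53 [0.633 0.019 0.081]
```

drive_tool:
  plan:
    - [[1,0,0,0,0,0,1],[1,0,0,0,0,0,1],[1,0,0,0,0,0,1],[1,0,0,0,0,0,1],[1,0,0,0,0,0,1],[1,0,0,0,0,0,1],[1,0,0,0,0,0,1],[1,0,0,0,0,0,1],[1,0,0,0,0,0,1],[1,0,0,0,0,0,1],[1,0,0,0,0,0,1],[1,0,0,0,0,0,1]]

```text
time: 1.3
eef_pos: [0.5498, 0.0, 0.231]
orientation: [0.983, 0.182, -0.0, -0.0]
force: [0.1, -0.4, -0.5]
width: 0.0856
grasp_force: 0.0
```

drive_tool:
  plan:
    - [[1,0,0,0,0,0,0.95],[1,0,0,0,0,0,0.95],[1,0,0,0,0,0,0.95],[1,-0.2,-0.6,-0.2,0,0,0],[1,-0.2,-0.6,-0.2,0,0,0],[1,-0.2,-0.6,-0.2,0,0,0],[1,-0.2,-0.6,-0.2,0,0,0],[1,-0.2,-0.6,-0.2,0,0,0],[1,-0.2,-0.6,-0.2,0,0,0],[1,0,0,0,0,0,0],[1,0,0,0,0,0,0]]

```text
time: 2.4
eef_pos: [0.4746, 0.1744, 0.2911]
orientation: [0.999, 0.044, -0.0, 0.0]
force: [-0.3, 0.1, -0.5]
width: 0.0853
grasp_force: 0.0
```

```bash
cat >> h.py <<'E'
def goto(x,y,z,yaw):
    """turn (units of .1 rad about tool z), then shift in tool axes (units of .05 m) from the measured pose; yaw in deg of tool x"""
    from scipy.spatial.transform import Rotation as Ro
    s=read_state();p=np.array(s["eef_pos"]);A=Ro.from_quat(s["orientation"]).as_matrix()
    y0=np.degrees(np.arctan2(A[1,0],A[0,0]));a=np.radians(yaw);T=np.array([[np.cos(a),np.sin(a),0],[np.sin(a),-np.cos(a),0],[0,0,-1]])
    print("yaw",y0.round(2),"tilt",A[2].round(4),"rz",round(np.radians(y0-yaw)*10,2),"shift",(T.T@(np.array([x,y,z])-p)/.05).round(2))
E
python3 - <<'E'
from h import *
st();goto(.421,.2565,.1,5)
f=grab_frame("wrist");cv2.imwrite("pics/w1.png",f["pixels"]);np.save("w1.npy",f,allow_pickle=True);R=np.array(f["R"]);print((-R.T@f["t"]).round(3),R.round(2))
from packs import packs
packs(f)
W=cloud(f);z=W[...,2]
ok=(z>.036)&(z<.048)&(W[...,0]>.5)&(W[...,0]<1)&(abs(W[...,1])<.4)&(f["pixels"].max(-1)>60)
nn,l,s,c=cv2.connectedComponentsWithStats(ok.astype(np.uint8))
for i in range(1,nn):
    if s[i,4]>150: print("roof",c[i].round(),s[i,:4],cv2.minAreaRect(W[l==i][:,:2].astype(np.float32)),s[i,4])
E
```

```text
{'time': 2.4, 'eef_pos': [0.4746, 0.1744, 0.2911], 'orientation': [0.9991, 0.0436, -0.0, 0.0001], 'force': [-0.309, 0.1101, -0.4847], 'width': 0.0853, 'grasp_force': 0.0}
yaw 4.99 tilt [-1.e-04  2.e-04 -1.e+00] rz -0.0 shift [-0.93 -1.73  3.82]
[0.546 0.181 0.433] [[ 0.09 -1.    0.  ]
 [-0.96 -0.08  0.28]
 [-0.28 -0.03 -0.96]]
px [89.  5.] xy [0.6271 0.3938] yaw 102.7 L 0.045 0.008 brass 0 ztop 0.0295
px [505.  40.] xy [0.6399 0.001 ] yaw 84.2 L 0.065 0.041 brass 0 ztop 0.032
px [17. 12.] xy [0.6188 0.4557] yaw 100.5 L 0.027 0.002 brass 0 ztop 0.0333
px [390.  63.] xy [0.6057 0.1107] yaw 94.4 L 0.034 0.001 brass 0 ztop 0.0301
px [596.  61.] xy [ 0.6239 -0.087 ] yaw 92.4 L 0.035 0.002 brass 0 ztop 0.0292
px [313.  63.] xy [0.5988 0.1846] yaw 97.6 L 0.034 0.002 brass 0 ztop 0.0286
px [119. 171.] xy [0.4763 0.3758] yaw 20.0 L 0.073 0.031 brass 119 ztop 0.0249
px [233. 232.] xy [0.4233 0.2569] yaw 6.7 L 0.095 0.03 brass 16 ztop 0.0249
px [410. 231.] xy [0.4383 0.0647] yaw 5.9 L 0.074 0.03 brass 121 ztop 0.025
px [309. 250.] xy [0.4127 0.1725] yaw -169.5 L 0.041 0.024 brass 439 ztop 0.0252
roof [354.  30.] [230   0 252  62] ((0.6269903779029846, 0.14973466098308563), (0.05004023388028145, 0.22297082841396332), 5.316562652587891) 15049
roof [509.   4.] [494   0  36  13] ((0.6581392884254456, 0.015048544853925705), (0.00962772686034441, 0.030280180275440216), 4.6872992515563965) 289
roof [590.  33.] [533   4 107  57] ((0.6445836424827576, -0.06065918132662773), (0.04587152600288391, 0.09830581396818161), 5.3606462478637695) 5315
```

View pics/w1.png

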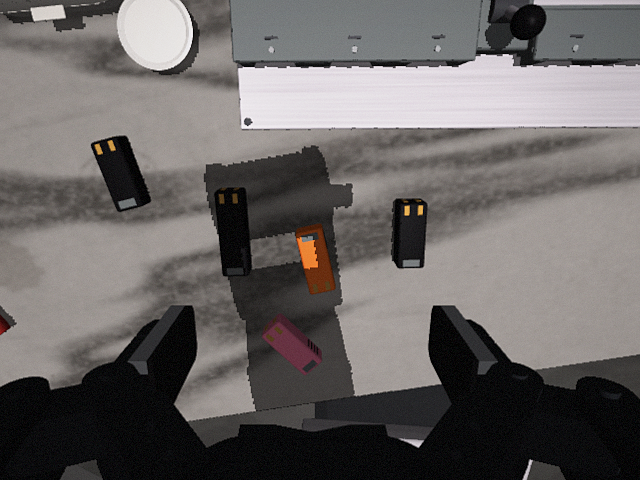

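Wrist picture: short black pack at (119,171), long black pack at (233,232) and short black pack at (410,231), brass ends all pointing up towards the station. Possible mix-ups are the orange (312,260) and pink (292,345) look-alikes, plus shadow around the long pack. I choose the black long pack at (233,232) first and check it in a crop.

Run:
```python
import cv2
i=cv2.imread("pics/w1.png");cv2.imwrite("pics/c1.png",cv2.resize(i[140:320,80:450],None,fx=2,fy=2,interpolation=cv2.INTER_CUBIC))
```

```text
(no output)
```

View pics/c1.png

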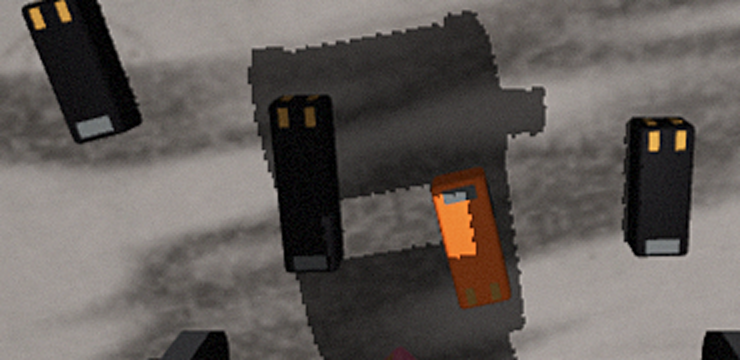

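The crop confirms it: the long black pack is at crop (305,180) with its brass end up, and the orange one at (470,240) is a look-alike. Picking the long pack.

drive_tool:
  plan:
    - [[1,-0.39,-0.43,0.6,0,0,0],[1,-0.39,-0.43,0.6,0,0,0],[1,-0.39,-0.43,0.6,0,0,0],[1,-0.38,-0.43,0.6,0,0,0],[1,0,0,0.5,0,0,0],[1,0,0,0.5,0,0,0],[1,0,0,0.5,0,0,0],[1,0,0,0.5,0,0,0],[1,0,0,0.5,0,0,0],[1,0,0,0.5,0,0,0],[1,0,0,0.2,0,0,0],[1,0,0,0.12,0,0,0]]
  squeeze: 30

```text
time: 3.65
eef_pos: [0.3902, 0.2525, 0.0045]
orientation: [0.999, 0.042, -0.001, 0.0]
force: [-0.1, -0.8, 0.9]
width: 0.0854
grasp_force: 0.0
```

drive_tool:
  plan:
    - [[0,0,0,0,0,0,0],[0,0,0,0,0,0,0],[0,0,0,0,0,0,0],[0,0,0,0,0,0,0],[0,0,0,0,0,0,0],[0,0,0,0,0,0,0],[0,0,0,0,0,0,0],[0,0,0,0,0,0,0]]

```text
time: 4.45
eef_pos: [0.3906, 0.2535, 0.0061]
orientation: [0.999, 0.043, 0.001, -0.0]
force: [-0.9, -0.4, 7.1]
width: 0.0296
grasp_force: 29.4
```

Run:
```python
from h import *
st();goto(.5,.2136,.06,5.25)
```

```text
{'time': 4.45, 'eef_pos': [0.3906, 0.2535, 0.0061], 'orientation': [0.9991, 0.043, 0.0006, -0.0003], 'force': [-0.8995, -0.4421, 7.1202], 'width': 0.0296, 'grasp_force': 29.4356}
yaw 4.93 tilt [ 1.2e-03 -5.0e-04 -1.0e+00] rz -0.06 shift [ 2.11  1.   -1.08]
```

drive_tool:
  plan:
    - [[0,0,0,-0.4,0,0,0],[0,0,0,-0.4,0,0,0],[0,0,0,-0.4,0,0,-0.06],[0,0.43,0.2,0,0,0,0],[0,0.43,0.2,0,0,0,0],[0,0.43,0.2,0,0,0,0],[0,0.44,0.2,0,0,0,0],[0,0.44,0.2,0,0,0,0],[0,0,0,0.4,0,0,0],[0,0,0,0.3,0,0,0],[0,0,0,0,0,0,0],[0,0,0,0,0,0,0]]

```text
time: 5.65
eef_pos: [0.5023, 0.2136, 0.0303]
orientation: [0.999, 0.046, -0.0, 0.0]
force: [0.3, 0.4, -1.1]
width: 0.0295
grasp_force: 30.1
```

Run:
```python
from h import *
st();goto(.5025,.2137,.016,5.25)
f=grab_frame("wrist");cv2.imwrite("pics/w2.png",f["pixels"])
```

```text
{'time': 5.65, 'eef_pos': [0.5023, 0.2136, 0.0303], 'orientation': [0.9989, 0.0461, -0.0005, 0.0001], 'force': [0.2532, 0.4332, -1.0567], 'width': 0.0295, 'grasp_force': 30.052}
yaw 5.29 tilt [-1.e-03  2.e-04 -1.e+00] rz 0.01 shift [ 0.   -0.    0.29]
```

View pics/w2.png

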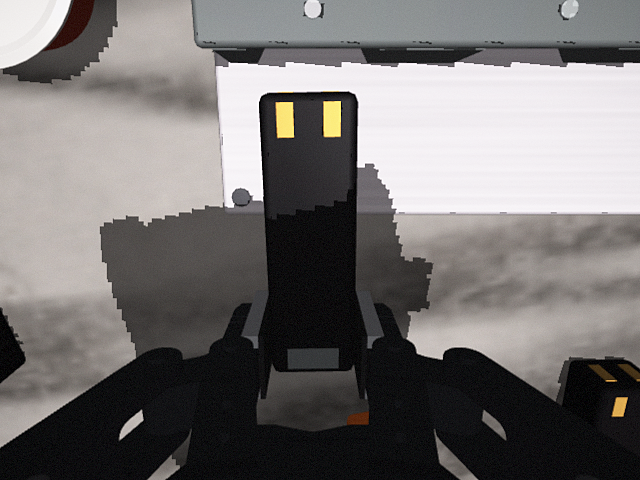

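The pack at (309,230) is square to the bay whose screw is at (313,8), with its nose just short of the mouth. Lowering and inserting.

drive_tool:
  plan:
    - [[0,0,0,0.15,0,0,0],[0,0,0,0.14,0,0,0],[0,0.1,0,0,0,0,0],[0,0.15,0,0,0,0,0],[0,0.15,0,0,0,0,0],[0,0.15,0,0,0,0,0],[0,0.15,0,0,0,0,0],[0,0.15,0,0,0,0,0],[0,0.15,0,0,0,0,0],[0,0.12,0,0,0,0,0],[0,0,0,0,0,0,0]]
  squeeze: 25

```text
time: 6.8
eef_pos: [0.5594, 0.2186, 0.0158]
orientation: [0.999, 0.046, 0.0, -0.0]
force: [0.0, -0.4, -2.0]
width: 0.03
grasp_force: 30.1
```

drive_tool:
  plan:
    - [[0,0.04,0,0,0,0,0],[0,0.04,0,0,0,0,0],[0,0,0,0,0,0,0]]

```text
time: 7.1
eef_pos: [0.5627, 0.219, 0.0159]
orientation: [0.999, 0.046, 0.0, -0.0]
force: [0.5, 0.6, -2.5]
width: 0.0292
grasp_force: 30.1
```

drive_tool:
  plan:
    - [[0,0.04,0,0,0,0,0],[0,0,0,0,0,0,0]]

```text
time: 7.3
eef_pos: [0.5647, 0.2192, 0.0158]
orientation: [0.999, 0.046, 0.0, -0.0]
force: [-0.2, -0.6, -0.2]
width: 0.0296
grasp_force: 30.1
```

drive_tool:
  plan:
    - [[0,0.04,0,0,0,0,0],[0,0,0,0,0,0,0]]

```text
time: 7.5
eef_pos: [0.5668, 0.2193, 0.0158]
orientation: [0.999, 0.046, 0.0, -0.0]
force: [0.1, -0.1, -1.1]
width: 0.0294
grasp_force: 30.1
```

drive_tool:
  plan:
    - [[0,0.04,0,0,0,0,0],[0,0,0,0,0,0,0]]

```text
time: 7.7
eef_pos: [0.5672, 0.2194, 0.0153]
orientation: [0.999, 0.046, -0.002, 0.0]
force: [-5.8, -0.0, 0.4]
width: 0.0295
grasp_force: 30.2
```

drive_tool:
  plan:
    - [[0,0.03,0,0,0,0,0],[0,0,0,0,0,0,0]]

```text
time: 7.9
eef_pos: [0.5675, 0.2194, 0.0149]
orientation: [0.999, 0.046, -0.003, 0.0]
force: [-11.8, 0.8, -0.0]
width: 0.0292
grasp_force: 28.0
```

drive_tool:
  plan:
    - [[0.6,0,0,0,0,0,0],[0.6,0,0,0,0,0,0],[0.6,0,0,0,0,0,0],[0.6,0,0,-0.1,0,0,0],[0.6,0,0,-0.4,0,0,0],[0.6,0,0,-0.6,0,0,0],[0.6,-0.4,0,-0.6,0,0,0],[0.6,-0.4,0,-0.6,0,0,0],[0.6,-0.5,0,-0.6,0,0,0],[0.6,-0.5,0,-0.6,0,0,0],[0.6,0,0,-0.6,0,0,0],[0.6,0,0,0,0,0,0]]

```text
time: 9.1
eef_pos: [0.4817, 0.212, 0.2253]
orientation: [0.999, 0.046, 0.004, -0.001]
force: [0.5, -0.4, -0.7]
width: 0.0511
grasp_force: 0.0
```

Run:
```python
from packs import *
st();goto(.4556,.3684,.008,19.5)
f=grab_frame("wrist");cv2.imwrite("pics/w3.png",f["pixels"]);packs(f)
```

```text
{'time': 9.1, 'eef_pos': [0.4817, 0.212, 0.2253], 'orientation': [0.9989, 0.046, 0.0037, -0.001], 'force': [0.5368, -0.3823, -0.7102], 'width': 0.0511, 'grasp_force': 0.0}
yaw 5.27 tilt [ 0.0074 -0.0017 -1.    ] rz -2.48 shift [ 0.55 -3.12  4.35]
px [592.  42.] xy [0.6382 0.001 ] yaw 83.6 L 0.064 0.037 brass 0 ztop 0.0319
px [313.  92.] xy [0.5742 0.2206] yaw 4.7 L 0.045 0.029 brass 0 ztop 0.0329
px [359.  68.] xy [0.5987 0.1858] yaw 92.1 L 0.034 0.002 brass 0 ztop 0.0316
px [450.  68.] xy [0.6055 0.1114] yaw 92.3 L 0.034 0.002 brass 0 ztop 0.0309
px [128. 192.] xy [0.4766 0.3761] yaw 19.8 L 0.073 0.03 brass 164 ztop 0.0249
px [466. 263.] xy [0.4386 0.065 ] yaw 6.2 L 0.073 0.03 brass 164 ztop 0.025
px [363. 298.] xy [0.4004 0.1608] yaw -163.9 L 0.073 0.021 brass 822 ztop 0.0251
```

View pics/w3.png

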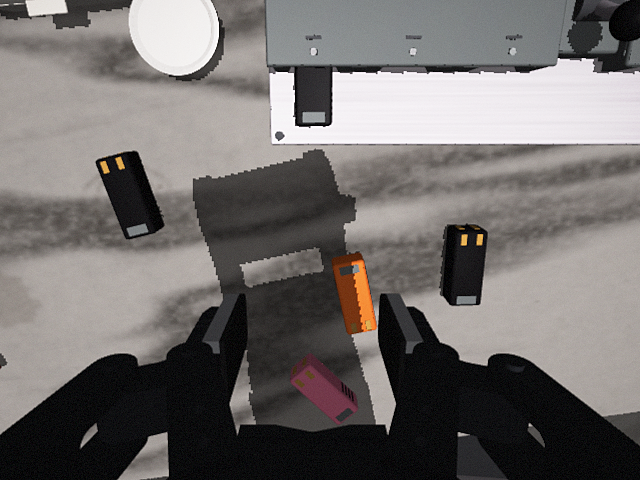

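Long pack is home in its bay at (313,95), straight and level. Next is the short pack at (128,192).

drive_tool:
  plan:
    - [[1,0,0,0.3,0,0,-0.83],[1,0,0,0.3,0,0,-0.83],[1,0,0,0.3,0,0,-0.82],[1,0.11,-0.62,0.3,0,0,0],[1,0.11,-0.62,0.3,0,0,0],[1,0.11,-0.62,0.3,0,0,0],[1,0.11,-0.63,0.3,0,0,0],[1,0.11,-0.63,0.3,0,0,0],[1,0,0,0.6,0,0,0],[1,0,0,0.6,0,0,0],[1,0,0,0.4,0,0,0],[1,0,0,0.32,0,0,0]]
  squeeze: 30

```text
time: 10.35
eef_pos: [0.4536, 0.367, 0.0024]
orientation: [0.986, 0.169, -0.001, 0.001]
force: [0.0, 1.2, -0.6]
width: 0.0852
grasp_force: 0.0
```

drive_tool:
  plan:
    - [[0,0,0,0,0,0,0],[0,0,0,0,0,0,0],[0,0,0,0,0,0,0],[0,0,0,0,0,0,0],[0,0,0,0,0,0,0],[0,0,0,0,0,0,0],[0,0,0,0,0,0,0],[0,0,0,0,0,0,0]]

```text
time: 11.15
eef_pos: [0.455, 0.368, 0.0059]
orientation: [0.986, 0.169, 0.001, -0.0]
force: [0.5, -0.6, 6.2]
width: 0.0296
grasp_force: 20.0
```

Run:
```python
from h import *
st()
# short pack: grasp 22 mm behind centre -> nose 59 mm ahead; nose 12 mm before mouth of short +75 bay
u=np.array([.9958,.0915]);p=np.array([.6202,-.0487])-(.059+.012)*u;print(p);goto(*p,.017,5.25)
```

```text
{'time': 11.15, 'eef_pos': [0.455, 0.368, 0.0059], 'orientation': [0.9856, 0.1691, 0.0009, -0.0004], 'force': [0.5181, -0.6473, 6.1525], 'width': 0.0296, 'grasp_force': 19.9799}
[ 0.5494982 -0.0551965]
yaw 19.47 tilt [ 2.e-03 -5.e-04 -1.e+00] rz 2.48 shift [ 1.11  8.6  -0.22]
```

drive_tool:
  plan:
    - [[0,0,0,-0.5,0,0,0],[0,0,0,-0.5,0,0,0.83],[0,0,0,-0.5,0,0,0.83],[0,0,0,-0.5,0,0,0.82],[0,0.09,0.72,0,0,0,0],[0,0.09,0.72,0,0,0,0],[0,0.09,0.72,0,0,0,0],[0,0.09,0.72,0,0,0,0],[0,0.09,0.72,0,0,0,0],[0,0.09,0.72,0,0,0,0],[0,0.09,0.72,0,0,0,0],[0,0.09,0.72,0,0,0,0]]

```text
time: 12.35
eef_pos: [0.5167, 0.0827, 0.1051]
orientation: [0.999, 0.046, 0.0, -0.0]
force: [-0.6, 0.4, -1.0]
width: 0.0295
grasp_force: 35.6
```

drive_tool:
  plan:
    - [[0,0.1,0.71,0,0,0,0],[0,0.1,0.71,0,0,0,0],[0,0.1,0.71,0.3,0,0,0],[0,0.1,0.71,0.3,0,0,0],[0,0,0,0.3,0,0,0],[0,0,0,0.3,0,0,0],[0,0,0,0,0,0,0],[0,0,0,0,0,0,0]]

```text
time: 13.15
eef_pos: [0.5493, -0.0545, 0.0448]
orientation: [0.999, 0.047, -0.0, -0.0]
force: [0.3, 0.1, -0.8]
width: 0.0294
grasp_force: 35.5
```

Run:
```python
from packs import *
st();goto(.5495,-.0552,.016,5.25)
f=grab_frame("wrist");cv2.imwrite("pics/w4.png",f["pixels"])
```

```text
{'time': 13.15, 'eef_pos': [0.5493, -0.0545, 0.0448], 'orientation': [0.9989, 0.0465, -0.0003, -0.0001], 'force': [0.2824, 0.0693, -0.8422], 'width': 0.0294, 'grasp_force': 35.5356}
yaw 5.33 tilt [-6.e-04 -2.e-04 -1.e+00] rz 0.01 shift [0.   0.02 0.58]
```

View pics/w4.png

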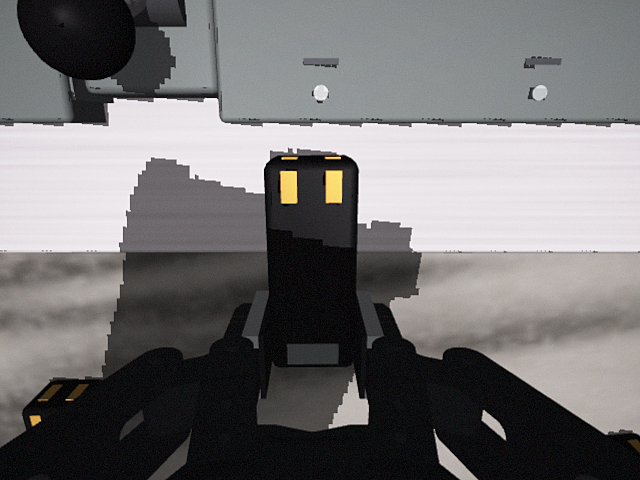

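Short pack at (312,260) is about 2 mm left of the bay screw at (321,93). I'll correct that, lower and insert.

drive_tool:
  plan:
    - [[0,0,0.04,0.2,0,0,0],[0,0,0,0.2,0,0,0],[0,0,0,0.18,0,0,0],[0,0.1,0,0,0,0,0],[0,0.12,0,0,0,0,0],[0,0.12,0,0,0,0,0],[0,0.12,0,0,0,0,0],[0,0.12,0,0,0,0,0],[0,0.12,0,0,0,0,0],[0,0,0,0,0,0,0]]

```text
time: 14.2
eef_pos: [0.5854, -0.0542, 0.0159]
orientation: [0.999, 0.046, 0.0, 0.0]
force: [-1.0, 0.1, -0.8]
width: 0.0293
grasp_force: 35.6
```

drive_tool:
  plan:
    - [[0,0.04,0,0,0,0,0],[0,0,0,0,0,0,0]]

```text
time: 14.4
eef_pos: [0.5866, -0.054, 0.0158]
orientation: [0.999, 0.046, -0.0, -0.0]
force: [-0.9, -0.5, -1.4]
width: 0.0293
grasp_force: 35.6
```

drive_tool:
  plan:
    - [[0,0.04,0,0,0,0,0],[0,0,0,0,0,0,0]]

```text
time: 14.6
eef_pos: [0.5887, -0.0539, 0.0159]
orientation: [0.999, 0.046, 0.0, 0.0]
force: [-0.7, 0.2, -2.1]
width: 0.0294
grasp_force: 35.6
```

drive_tool:
  plan:
    - [[0,0.04,0,0,0,0,0],[0,0,0,0,0,0,0]]

```text
time: 14.8
eef_pos: [0.5901, -0.0536, 0.0156]
orientation: [0.999, 0.046, -0.001, -0.0]
force: [-2.7, 0.5, -0.9]
width: 0.0288
grasp_force: 35.6
```

drive_tool:
  plan:
    - [[0,0.03,0,0,0,0,0],[0,0,0,0,0,0,0]]

```text
time: 15.0
eef_pos: [0.5901, -0.0535, 0.0153]
orientation: [0.999, 0.046, -0.002, -0.0]
force: [-10.1, -1.2, 2.8]
width: 0.0291
grasp_force: 36.0
```

drive_tool:
  plan:
    - [[0,0.03,0,0,0,0,0],[0,0,0,0,0,0,0]]

```text
time: 15.2
eef_pos: [0.5901, -0.0534, 0.0149]
orientation: [0.999, 0.046, -0.004, -0.001]
force: [-16.8, -1.7, 5.6]
width: 0.0295
grasp_force: 36.5
```

drive_tool:
  plan:
    - [[0.6,0,0,0,0,0,0],[0.6,0,0,0,0,0,0],[0.6,0,0,0,0,0,0],[0.6,0,0,-0.1,0,0,0],[0.6,0,0,-0.4,0,0,0],[0.6,0,0,-0.6,0,0,0],[0.6,-0.4,0,-0.6,0,0,0],[0.6,-0.5,0,-0.6,0,0,0],[0.6,-0.5,0,-0.6,0,0,0],[0.6,-0.6,0,-0.6,0,0,0],[0.6,0,0,0,0,0,0],[0.6,0,0,0,0,0,0]]

```text
time: 16.4
eef_pos: [0.4943, -0.0627, 0.1918]
orientation: [0.999, 0.046, 0.001, 0.0]
force: [0.7, 0.5, -0.2]
width: 0.051
grasp_force: 0.0
```

Run:
```python
from packs import *
st();goto(.4167,.0627,.008,6)
f=grab_frame("wrist");cv2.imwrite("pics/w5.png",f["pixels"]);packs(f)
```

```text
{'time': 16.4, 'eef_pos': [0.4943, -0.0627, 0.1918], 'orientation': [0.999, 0.0457, 0.0012, 0.0003], 'force': [0.7174, 0.4963, -0.2238], 'width': 0.051, 'grasp_force': 0.0}
yaw 5.24 tilt [ 2.3e-03  7.0e-04 -1.0e+00] rz -0.13 shift [-1.28 -2.66  3.68]
px [211.  20.] xy [0.6301 0.0218] yaw 106.0 L 0.069 0.024 brass 0 ztop 0.0313
px [619.  18.] xy [ 0.6528 -0.2657] yaw 46.1 L 0.027 0.012 brass 0 ztop 0.0289
px [311.  69.] xy [ 0.5991 -0.0523] yaw 5.4 L 0.046 0.03 brass 0 ztop 0.033
px [363.  41.] xy [ 0.624  -0.0867] yaw 91.2 L 0.034 0.003 brass 0 ztop 0.0301
px [466.  41.] xy [ 0.631  -0.1614] yaw 91.1 L 0.035 0.003 brass 0 ztop 0.0295
px [555.  40.] xy [ 0.6369 -0.2246] yaw 84.9 L 0.012 0.002 brass 0 ztop 0.0288
px [88. 41.] xy [0.6058 0.1093] yaw 99.1 L 0.035 0.003 brass 0 ztop 0.029
px [276.  41.] xy [ 0.6183 -0.0251] yaw 105.7 L 0.012 0.002 brass 0 ztop 0.029
px [157. 263.] xy [0.4385 0.0637] yaw 6.3 L 0.074 0.03 brass 188 ztop 0.025
px [ 38. 302.] xy [0.3994 0.1641] yaw -161.9 L 0.072 0.03 brass 2125 ztop 0.0251
px [510. 301.] xy [ 0.4301 -0.2411] yaw 12.5 L 0.074 0.03 brass 160 ztop 0.0251
```

drive_tool:
  plan:
    - [[1,-0.25,-0.53,0.3,0,0,-0.13],[1,-0.25,-0.53,0.3,0,0,0],[1,-0.26,-0.53,0.3,0,0,0],[1,-0.26,-0.53,0.3,0,0,0],[1,-0.26,-0.54,0.3,0,0,0],[1,0,0,0.5,0,0,0],[1,0,0,0.5,0,0,0],[1,0,0,0.5,0,0,0],[1,0,0,0.4,0,0,0],[1,0,0,0.2,0,0,0],[1,0,0,0,0,0,0],[1,0,0,0,0,0,0]]

```text
time: 17.65
eef_pos: [0.417, 0.0633, 0.0109]
orientation: [0.999, 0.052, -0.0, -0.0]
force: [0.1, 0.4, 0.4]
width: 0.0854
grasp_force: 0.0
```

drive_tool:
  plan:
    - [[0,0,0,0,0,0,0],[0,0,0,0,0,0,0],[0,0,0,0,0,0,0],[0,0,0,0,0,0,0],[0,0,0,0,0,0,0],[0,0,0,0,0,0,0],[0,0,0,0,0,0,0],[0,0,0,0,0,0,0]]

```text
time: 18.45
eef_pos: [0.417, 0.0632, 0.0113]
orientation: [0.999, 0.052, 0.0, 0.0]
force: [-1.0, -0.2, 8.1]
width: 0.0295
grasp_force: 29.3
```

Run:
```python
from h import *
st()
u=np.array([.9958,.0915]);p=np.array([.6272,-.124])-(.059+.012)*u;print(p);goto(*p,.017,5.25)
```

```text
{'time': 18.45, 'eef_pos': [0.417, 0.0632, 0.0113], 'orientation': [0.9986, 0.0523, 0.0003, 0.0], 'force': [-0.9658, -0.2396, 8.1143], 'width': 0.0295, 'grasp_force': 29.2804}
[ 0.5564982 -0.1304965]
yaw 6.0 tilt [ 6.e-04  0.e+00 -1.e+00] rz 0.13 shift [ 2.42  4.11 -0.11]
```

drive_tool:
  plan:
    - [[0,0,0,-0.4,0,0,0],[0,0,0,-0.5,0,0,0.13],[0,0,0,-0.5,0,0,0],[0,0.34,0.59,0,0,0,0],[0,0.34,0.59,0,0,0,0],[0,0.34,0.59,0,0,0,0],[0,0.35,0.59,0,0,0,0],[0,0.35,0.59,0,0,0,0],[0,0.35,0.59,0,0,0,0],[0,0.35,0.57,0,0,0,0],[0,0,0,0.5,0,0,0],[0,0,0,0.3,0,0,0]]

```text
time: 19.65
eef_pos: [0.5554, -0.1307, 0.0393]
orientation: [0.999, 0.045, -0.001, -0.0]
force: [-1.1, 0.7, -1.9]
width: 0.0296
grasp_force: 30.9
```

Run:
```python
from packs import *
st();goto(.5565,-.1305,.0205,5.25)
f=grab_frame("wrist");cv2.imwrite("pics/w6.png",f["pixels"])
```

```text
{'time': 19.65, 'eef_pos': [0.5554, -0.1307, 0.0393], 'orientation': [0.999, 0.0454, -0.0007, -0.0003], 'force': [-1.1112, 0.6647, -1.9366], 'width': 0.0296, 'grasp_force': 30.8774}
yaw 5.2 tilt [-1.4e-03 -6.0e-04 -1.0e+00] rz -0.01 shift [ 0.02 -0.    0.38]
```

View pics/w6.png

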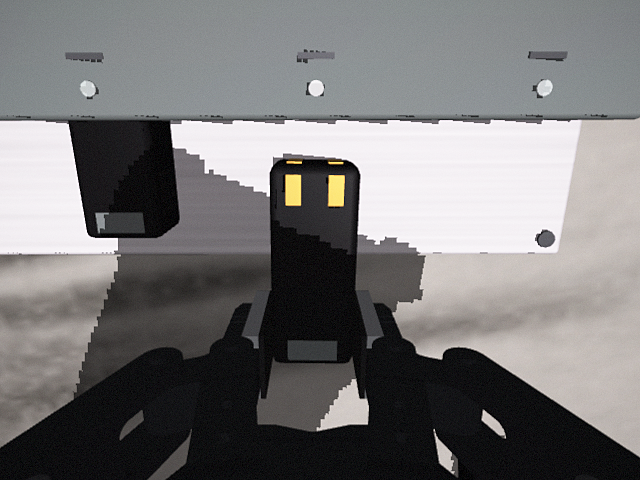

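Pack at (314,260) lines up with the middle bay's screw at (316,88). Inserting.

drive_tool:
  plan:
    - [[0,0,0,0.2,0,0,0],[0,0,0,0.17,0,0,0],[0,0.1,0,0,0,0,0],[0,0.12,0,0,0,0,0],[0,0.12,0,0,0,0,0],[0,0.12,0,0,0,0,0],[0,0.12,0,0,0,0,0],[0,0.12,0,0,0,0,0],[0,0,0,0,0,0,0],[0,0,0,0,0,0,0]]

```text
time: 20.7
eef_pos: [0.591, -0.1271, 0.0223]
orientation: [0.999, 0.046, 0.0, 0.0]
force: [-0.0, -0.0, -0.9]
width: 0.0291
grasp_force: 30.9
```

drive_tool:
  plan:
    - [[0,0.04,0,0,0,0,0],[0,0,0,0,0,0,0]]

```text
time: 20.9
eef_pos: [0.593, -0.127, 0.0224]
orientation: [0.999, 0.046, 0.0, 0.0]
force: [0.2, 0.3, -2.1]
width: 0.0288
grasp_force: 30.9
```

drive_tool:
  plan:
    - [[0,0.04,0,0,0,0,0],[0,0,0,0,0,0,0]]

```text
time: 21.1
eef_pos: [0.5951, -0.1268, 0.0224]
orientation: [0.999, 0.046, 0.0, 0.0]
force: [-0.6, 0.2, -2.2]
width: 0.0294
grasp_force: 30.9
```

drive_tool:
  plan:
    - [[0,0.04,0,0,0,0,0],[0,0,0,0,0,0,0]]

```text
time: 21.3
eef_pos: [0.5971, -0.1266, 0.0223]
orientation: [0.999, 0.046, 0.0, 0.0]
force: [-0.4, -0.0, -1.5]
width: 0.0293
grasp_force: 30.9
```

drive_tool:
  plan:
    - [[0,0.03,0,0.03,0,0,0],[0,0,0,0,0,0,0]]

```text
time: 21.5
eef_pos: [0.5984, -0.1264, 0.0206]
orientation: [0.999, 0.046, -0.0, -0.0]
force: [-0.1, 0.6, -1.9]
width: 0.0292
grasp_force: 30.9
```

drive_tool:
  plan:
    - [[0,0.03,0,0,0,0,0],[0,0,0,0,0,0,0]]

```text
time: 21.7
eef_pos: [0.5986, -0.1264, 0.0204]
orientation: [0.999, 0.046, -0.002, -0.0]
force: [-6.4, -1.1, -0.2]
width: 0.029
grasp_force: 31.1
```

drive_tool:
  plan:
    - [[0,0.03,0,0,0,0,0],[0,0,0,0,0,0,0]]

```text
time: 21.9
eef_pos: [0.5988, -0.1262, 0.0199]
orientation: [0.999, 0.046, -0.003, -0.001]
force: [-11.5, -3.1, 2.2]
width: 0.0292
grasp_force: 31.0
```

drive_tool:
  plan:
    - [[0.6,0,0,0,0,0,0],[0.6,0,0,0,0,0,0],[0.6,0,0,0,0,0,0],[0.6,0,0,-0.1,0,0,0],[0.6,0,0,-0.4,0,0,0],[0.6,0,0,-0.6,0,0,0],[0.6,-0.4,0,-0.6,0,0,0],[0.6,-0.5,0,-0.6,0,0,0],[0.6,-0.5,0,-0.6,0,0,0],[0.6,-0.6,0,-0.6,0,0,0],[0.6,0,0,0,0,0,0],[0.6,0,0,0,0,0,0]]

```text
time: 23.1
eef_pos: [0.5021, -0.1355, 0.1968]
orientation: [0.999, 0.046, 0.001, 0.0]
force: [-0.3, -0.4, -0.9]
width: 0.0512
grasp_force: 0.0
```

Run:
```python
from packs import *
st();goto(.4086,-.2459,.009,12.5)
f=grab_frame("wrist");cv2.imwrite("pics/w7.png",f["pixels"]);packs(f)
```

```text
{'time': 23.1, 'eef_pos': [0.5021, -0.1355, 0.1968], 'orientation': [0.999, 0.0456, 0.0011, 0.0004], 'force': [-0.2636, -0.3987, -0.9012], 'width': 0.0512, 'grasp_force': 0.0}
yaw 5.23 tilt [ 2.2e-03  9.0e-04 -1.0e+00] rz -1.27 shift [-2.3   1.75  3.76]
px [105.  22.] xy [0.6285 0.0235] yaw 106.0 L 0.064 0.022 brass 0 ztop 0.0315
px [524.  22.] xy [ 0.6533 -0.2943] yaw 85.1 L 0.072 0.023 brass 0 ztop 0.0297
px [211.  71.] xy [ 0.5987 -0.0444] yaw 5.4 L 0.047 0.047 brass 0 ztop 0.0328
px [264.  44.] xy [ 0.6241 -0.0882] yaw 97.4 L 0.034 0.002 brass 0 ztop 0.0292
px [312.  71.] xy [ 0.6059 -0.1251] yaw 4.0 L 0.046 0.03 brass 0 ztop 0.0329
px [364.  43.] xy [ 0.6309 -0.1615] yaw 91.1 L 0.034 0.003 brass 0 ztop 0.03
px [451.  43.] xy [ 0.637  -0.2246] yaw 83.3 L 0.012 0.002 brass 0 ztop 0.0284
px [583. 264.] xy [ 0.4745 -0.3716] yaw 0.8 L 0.095 0.032 brass 169 ztop 0.0251
px [427. 292.] xy [ 0.4306 -0.2415] yaw 12.6 L 0.074 0.029 brass 158 ztop 0.0251
```

drive_tool:
  plan:
    - [[1,0,0,0.3,0,0,-0.63],[1,0,0,0.3,0,0,-0.64],[1,-0.46,0.35,0.2,0,0,0],[1,-0.46,0.35,0.2,0,0,0],[1,-0.46,0.35,0.2,0,0,0],[1,-0.46,0.35,0.2,0,0,0],[1,-0.46,0.35,0.3,0,0,0],[1,0,0,0.6,0,0,0],[1,0,0,0.6,0,0,0],[1,0,0,0.5,0,0,0],[1,0,0,0.3,0,0,0],[1,0,0,0,0,0,0]]

```text
time: 24.35
eef_pos: [0.4076, -0.2447, 0.0081]
orientation: [0.994, 0.109, -0.002, -0.002]
force: [0.0, -0.6, 1.4]
width: 0.0854
grasp_force: 0.0
```

drive_tool:
  plan:
    - [[0,0,0,0,0,0,0],[0,0,0,0,0,0,0],[0,0,0,0,0,0,0],[0,0,0,0,0,0,0],[0,0,0,0,0,0,0],[0,0,0,0,0,0,0],[0,0,0,0,0,0,0],[0,0,0,0,0,0,0]]

```text
time: 25.15
eef_pos: [0.4089, -0.246, 0.0115]
orientation: [0.994, 0.109, 0.001, 0.0]
force: [-0.7, 1.2, 5.8]
width: 0.0291
grasp_force: 29.8
```

Run:
```python
from h import *
st()
u=np.array([.9958,.0915]);p=np.array([.6341,-.1987])-(.059+.012)*u;print(p);goto(*p,.02,5.25)
```

```text
{'time': 25.15, 'eef_pos': [0.4089, -0.246, 0.0115], 'orientation': [0.994, 0.1092, 0.0005, 0.0005], 'force': [-0.6643, 1.1587, 5.8002], 'width': 0.0291, 'grasp_force': 29.8206}
[ 0.5633982 -0.2051965]
yaw 12.54 tilt [ 9.0e-04  1.1e-03 -1.0e+00] rz 1.27 shift [ 3.15 -0.53 -0.17]
```

drive_tool:
  plan:
    - [[0,0,0,-0.4,0,0,0],[0,0,0,-0.5,0,0,0.63],[0,0,0,-0.5,0,0,0.64],[0,0.52,-0.09,0,0,0,0],[0,0.52,-0.09,0,0,0,0],[0,0.52,-0.09,0,0,0,0],[0,0.53,-0.09,0,0,0,0],[0,0.53,-0.09,0,0,0,0],[0,0.53,-0.08,0,0,0,0],[0,0,0,0.5,0,0,0],[0,0,0,0.3,0,0,0],[0,0,0,0,0,0,0]]

```text
time: 26.35
eef_pos: [0.5611, -0.2043, 0.0386]
orientation: [0.999, 0.046, -0.002, -0.001]
force: [-0.7, 0.5, -1.4]
width: 0.0295
grasp_force: 30.1
```

Run:
```python
from packs import *
st();goto(.5634,-.2052,.0205,5.25)
f=grab_frame("wrist");cv2.imwrite("pics/w8.png",f["pixels"])
```

```text
{'time': 26.35, 'eef_pos': [0.5611, -0.2043, 0.0386], 'orientation': [0.9989, 0.0458, -0.0021, -0.001], 'force': [-0.695, 0.5479, -1.3971], 'width': 0.0295, 'grasp_force': 30.1435}
yaw 5.25 tilt [-0.0041 -0.0023 -1.    ] rz 0.0 shift [0.04 0.02 0.36]
```

View pics/w8.png

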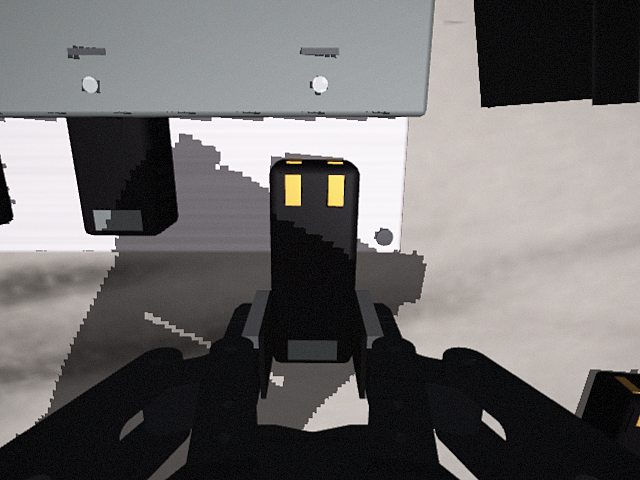

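Run:
```python
from packs import *
for n in("scene","side"):
    f=np.load(n+"0.npy",allow_pickle=True).item();W=cloud(f).reshape(-1,3)
    k=(W[:,0]>.56)&(W[:,0]<.76)&(W[:,1]<-.22)&(W[:,1]>-.36)&(W[:,2]>.055)&(W[:,2]<.4);Q=W[k]
    print(n,k.sum(),Q.min(0).round(3),Q.max(0).round(3))
    for y in(-.24,-.26,-.28,-.3):
        q=Q[abs(Q[:,1]-y)<.01]
        if len(q): print(y,len(q),"xmin",np.percentile(q[:,0],3).round(3),"z",np.percentile(q[:,2],[3,97]).round(3))
```

```text
scene 1318 [ 0.642 -0.36   0.055] [ 0.76  -0.232  0.392]
-0.24 56 xmin 0.704 z [0.086 0.099]
-0.26 182 xmin 0.645 z [0.07  0.099]
-0.28 235 xmin 0.646 z [0.061 0.099]
-0.3 234 xmin 0.651 z [0.058 0.098]
side 469 [ 0.648 -0.346  0.055] [ 0.76  -0.222  0.399]
-0.24 132 xmin 0.683 z [0.056 0.095]
-0.26 213 xmin 0.653 z [0.057 0.096]
-0.28 54 xmin 0.673 z [0.086 0.39 ]
-0.3 14 xmin 0.679 z [0.089 0.394]
```

Pack at (314,260) lines up with the bay screw at (319,85), and the drawer at (560,50) is clear. Inserting.

drive_tool:
  plan:
    - [[0,0,0.02,0.2,0,0,0],[0,0,0,0.21,0,0,0],[0,0.1,0,0,0,0,0],[0,0.12,0,0,0,0,0],[0,0.12,0,0,0,0,0],[0,0.12,0,0,0,0,0],[0,0.12,0,0,0,0,0],[0,0.14,0,0,0,0,0],[0,0,0,0,0,0,0],[0,0,0,0,0,0,0]]

```text
time: 27.4
eef_pos: [0.5988, -0.2025, 0.0202]
orientation: [0.999, 0.046, -0.0, -0.0]
force: [0.1, 0.3, -0.3]
width: 0.0292
grasp_force: 30.2
```

drive_tool:
  plan:
    - [[0,0.04,0,0,0,0,0],[0,0,0,0,0,0,0]]

```text
time: 27.6
eef_pos: [0.6009, -0.2024, 0.0204]
orientation: [0.999, 0.046, 0.0, 0.0]
force: [-0.1, -0.9, -1.2]
width: 0.0292
grasp_force: 30.2
```

drive_tool:
  plan:
    - [[0,0.04,0,0,0,0,0],[0,0,0,0,0,0,0]]

```text
time: 27.8
eef_pos: [0.603, -0.2023, 0.0204]
orientation: [0.999, 0.046, 0.0, 0.0]
force: [-0.6, 0.3, -0.8]
width: 0.0294
grasp_force: 30.2
```

drive_tool:
  plan:
    - [[0,0.04,0,0,0,0,0],[0,0,0,0,0,0,0]]

```text
time: 28.0
eef_pos: [0.605, -0.2021, 0.0203]
orientation: [0.999, 0.046, 0.0, 0.0]
force: [0.7, 0.1, -0.1]
width: 0.0296
grasp_force: 30.2
```

drive_tool:
  plan:
    - [[0,0.03,0,0,0,0,0],[0,0,0,0,0,0,0]]

```text
time: 28.2
eef_pos: [0.6059, -0.2019, 0.0201]
orientation: [0.999, 0.046, -0.001, -0.0]
force: [-3.5, -0.8, -0.4]
width: 0.0293
grasp_force: 30.3
```

drive_tool:
  plan:
    - [[0,0.03,0,0,0,0,0],[0,0,0,0,0,0,0]]

```text
time: 28.4
eef_pos: [0.6059, -0.2018, 0.0198]
orientation: [0.999, 0.046, -0.002, -0.001]
force: [-10.7, -3.2, 1.7]
width: 0.0287
grasp_force: 30.6
```

drive_tool:
  plan:
    - [[0,0.03,0,0,0,0,0],[0,0,0,0,0,0,0]]

```text
time: 28.6
eef_pos: [0.6059, -0.2017, 0.0195]
orientation: [0.999, 0.046, -0.004, -0.001]
force: [-18.4, -2.9, 6.4]
width: 0.0294
grasp_force: 31.1
```

drive_tool:
  plan:
    - [[0.6,0,0,0,0,0,0],[0.6,0,0,0,0,0,0],[0.6,0,0,0,0,0,0],[0.6,0,0,-0.1,0,0,0],[0.6,0,0,-0.4,0,0,0],[0.6,0,0,-0.6,0,0,0],[0.6,-0.4,0,-0.6,0,0,0],[0.6,-0.5,0,-0.6,0,0,0],[0.6,-0.5,0,-0.6,0,0,0],[0.6,-0.6,0,-0.6,0,0,0],[0.6,0,0,0,0,0,0],[0.6,0,0,0,0,0,0]]

```text
time: 29.8
eef_pos: [0.51, -0.211, 0.1963]
orientation: [0.999, 0.046, 0.001, 0.0]
force: [-0.6, 0.4, -0.5]
width: 0.0515
grasp_force: 0.0
```

Run:
```python
from packs import *
st();goto(.4415,-.3721,.009,.8)
f=grab_frame("wrist");cv2.imwrite("pics/w9.png",f["pixels"]);packs(f)
```

```text
{'time': 29.8, 'eef_pos': [0.51, -0.211, 0.1963], 'orientation': [0.999, 0.0456, 0.001, 0.0005], 'force': [-0.5767, 0.4398, -0.5485], 'width': 0.0515, 'grasp_force': 0.0}
yaw 5.23 tilt [ 0.0019  0.0011 -1.    ] rz 0.77 shift [-1.41  3.2   3.75]
px [12. 19.] xy [0.6337 0.0085] yaw 94.9 L 0.031 0.018 brass 0 ztop 0.0317
px [472.  19.] xy [ 0.6627 -0.3271] yaw 95.4 L 0.134 0.025 brass 0 ztop 0.0297
px [155.  71.] xy [ 0.6022 -0.0807] yaw 95.2 L 0.121 0.047 brass 0 ztop 0.0328
px [262.  45.] xy [ 0.631  -0.1628] yaw 98.1 L 0.034 0.002 brass 0 ztop 0.029
px [311.  73.] xy [ 0.6125 -0.2004] yaw 4.9 L 0.045 0.03 brass 0 ztop 0.033
px [495. 265.] xy [ 0.4742 -0.3715] yaw 0.5 L 0.096 0.03 brass 174 ztop 0.025
```

Run:
```python
from h import *
f=np.load("scene0.npy",allow_pickle=True).item()
for p in((423,330),(456,302),(440,347),(419,355)): print(p,cast(f,*p,.011).round(3))
```

```text
(423, 330) [ 0.491 -0.484  0.011]
(456, 302) [ 0.631 -0.485  0.011]
(440, 347) [ 0.486 -0.551  0.011]
(419, 355) [ 0.426 -0.529  0.011]
```

drive_tool:
  plan:
    - [[1,0,0,0.2,0,0,0.39],[1,0,0,0.2,0,0,0.39],[1,-0.28,0.64,0.2,0,0,0],[1,-0.28,0.64,0.2,0,0,0],[1,-0.28,0.64,0.2,0,0,0],[1,-0.28,0.64,0.2,0,0,0],[1,-0.29,0.64,0.2,0,0,0],[1,0,0,0.5,0,0,0],[1,0,0,0,0,0,0]]

```text
time: 30.75
eef_pos: [0.4401, -0.3708, 0.0964]
orientation: [1.0, 0.006, -0.002, -0.002]
force: [-0.0, 0.0, -0.1]
width: 0.0853
grasp_force: 0.0
```

Pad and bell are at least 50 mm from the fingers. Descending.

drive_tool:
  plan:
    - [[1,0,0,0.6,0,0,0],[1,0,0,0.6,0,0,0],[1,0,0,0.4,0,0,0],[1,0,0,0.2,0,0,0],[0,0,0,0,0,0,0],[0,0,0,0,0,0,0],[0,0,0,0,0,0,0],[0,0,0,0,0,0,0],[0,0,0,0,0,0,0],[0,0,0,0,0,0,0],[0,0,0,0,0,0,0],[0,0,0,0,0,0,0]]

```text
time: 31.95
eef_pos: [0.442, -0.3722, 0.0114]
orientation: [1.0, 0.007, 0.001, 0.001]
force: [-0.4, 1.3, 6.2]
width: 0.029
grasp_force: 30.3
```

Run:
```python
from h import *
st()
u=np.array([.9958,.0915]);p=np.array([.6021,.1477])-(.081+.012)*u;print(p);goto(*p,.02,5.25)
```

```text
{'time': 31.95, 'eef_pos': [0.442, -0.3722, 0.0114], 'orientation': [1.0, 0.0069, 0.0007, 0.0006], 'force': [-0.3686, 1.3217, 6.1972], 'width': 0.029, 'grasp_force': 30.2854}
[0.5094906 0.1391905]
yaw 0.79 tilt [ 0.0013  0.0013 -1.    ] rz -0.78 shift [  2.28 -10.06  -0.17]
```

drive_tool:
  plan:
    - [[0,0,0,-0.4,0,0,0],[0,0,0,-0.5,0,0,-0.39],[0,0,0,-0.5,0,0,-0.39],[0,0,0,-0.5,0,0,0],[0,0.16,-0.72,0,0,0,0],[0,0.16,-0.72,0,0,0,0],[0,0.16,-0.72,0,0,0,0],[0,0.16,-0.72,0,0,0,0],[0,0.16,-0.72,0,0,0,0],[0,0.16,-0.72,0,0,0,0],[0,0.16,-0.72,0,0,0,0],[0,0.16,-0.72,0,0,0,0]]

```text
time: 33.15
eef_pos: [0.4788, -0.0777, 0.1056]
orientation: [0.999, 0.046, 0.0, 0.0]
force: [0.5, 0.4, -0.6]
width: 0.029
grasp_force: 30.0
```

drive_tool:
  plan:
    - [[0,0.16,-0.72,0,0,0,0],[0,0.16,-0.72,0,0,0,0],[0,0.17,-0.72,0,0,0,0],[0,0.17,-0.72,0,0,0,0],[0,0.17,-0.72,0,0,0,0],[0,0.17,-0.7,0.3,0,0,0],[0,0,0,0.5,0,0,0],[0,0,0,0.5,0,0,0],[0,0,0,0,0,0,0],[0,0,0,0,0,0,0]]

```text
time: 34.15
eef_pos: [0.5089, 0.1395, 0.0408]
orientation: [0.999, 0.046, -0.0, 0.0]
force: [0.4, -1.1, -0.5]
width: 0.0288
grasp_force: 30.1
```

Run:
```python
from packs import *
st();goto(.5095,.1392,.0205,5.25)
f=grab_frame("wrist");cv2.imwrite("pics/w10.png",f["pixels"])
```

```text
{'time': 34.15, 'eef_pos': [0.5089, 0.1395, 0.0408], 'orientation': [0.999, 0.0457, -0.0001, 0.0], 'force': [0.3778, -1.0681, -0.5456], 'width': 0.0288, 'grasp_force': 30.1155}
yaw 5.24 tilt [-3.e-04  0.e+00 -1.e+00] rz -0.0 shift [0.01 0.01 0.41]
```

View pics/w10.png

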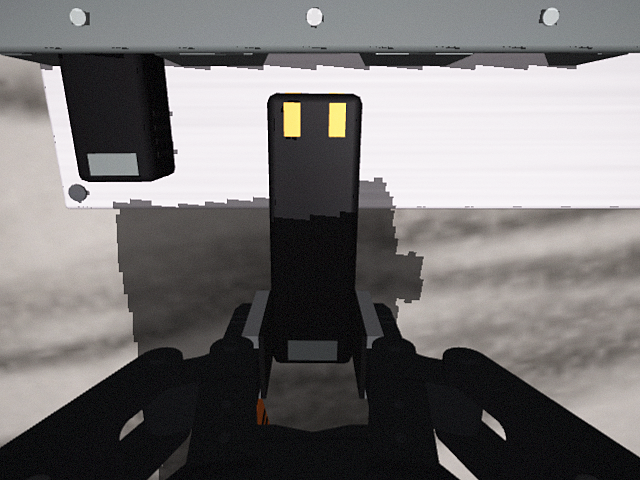

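Pack at (314,230) lines up with the middle bay of the deep module (screw at (315,17)). Inserting.

drive_tool:
  plan:
    - [[0,0,0,0.2,0,0,0],[0,0,0,0.21,0,0,0],[0,0.1,0,0,0,0,0],[0,0.15,0,0,0,0,0],[0,0.15,0,0,0,0,0],[0,0.15,0,0,0,0,0],[0,0.15,0,0,0,0,0],[0,0.15,0,0,0,0,0],[0,0.15,0,0,0,0,0],[0,0.14,0,0,0,0,0],[0,0,0,0,0,0,0],[0,0,0,0,0,0,0]]

```text
time: 35.4
eef_pos: [0.5655, 0.1448, 0.0196]
orientation: [0.999, 0.046, -0.0, 0.0]
force: [0.0, 0.7, -1.8]
width: 0.0293
grasp_force: 30.3
```

drive_tool:
  plan:
    - [[0,0.04,0,0,0,0,0],[0,0,0,0,0,0,0]]

```text
time: 35.6
eef_pos: [0.5677, 0.145, 0.0198]
orientation: [0.999, 0.046, 0.0, -0.0]
force: [0.5, -0.8, -1.6]
width: 0.0291
grasp_force: 30.3
```

drive_tool:
  plan:
    - [[0,0.04,0,0,0,0,0],[0,0,0,0,0,0,0]]

```text
time: 35.8
eef_pos: [0.5698, 0.1452, 0.0199]
orientation: [0.999, 0.046, 0.0, -0.0]
force: [-1.1, -0.4, -0.7]
width: 0.0293
grasp_force: 30.3
```

drive_tool:
  plan:
    - [[0,0.04,0,0,0,0,0],[0,0,0,0,0,0,0]]

```text
time: 36.0
eef_pos: [0.5718, 0.1454, 0.0198]
orientation: [0.999, 0.046, 0.0, -0.0]
force: [-0.7, 0.7, -1.9]
width: 0.0294
grasp_force: 30.3
```

drive_tool:
  plan:
    - [[0,0.03,0,0,0,0,0],[0,0,0,0,0,0,0]]

```text
time: 36.2
eef_pos: [0.5733, 0.1455, 0.0198]
orientation: [0.999, 0.046, 0.0, -0.0]
force: [-0.1, -0.1, -0.4]
width: 0.0294
grasp_force: 30.3
```

drive_tool:
  plan:
    - [[0,0.03,0,0,0,0,0],[0,0,0,0,0,0,0]]

```text
time: 36.4
eef_pos: [0.574, 0.1456, 0.0196]
orientation: [0.999, 0.046, -0.001, 0.0]
force: [-2.9, -0.8, -1.8]
width: 0.0293
grasp_force: 30.3
```

drive_tool:
  plan:
    - [[0,0.03,0,0,0,0,0],[0,0,0,0,0,0,0]]

```text
time: 36.6
eef_pos: [0.5741, 0.1456, 0.0195]
orientation: [0.999, 0.046, -0.003, 0.0]
force: [-11.2, -1.7, 5.5]
width: 0.0289
grasp_force: 31.1
```

drive_tool:
  plan:
    - [[0,0.03,0,0,0,0,0],[0,0,0,0,0,0,0]]

```text
time: 36.8
eef_pos: [0.5741, 0.1456, 0.0194]
orientation: [0.999, 0.046, -0.004, 0.0]
force: [-19.9, -2.6, 13.6]
width: 0.0293
grasp_force: 32.0
```

Home. Release, rise, and check all packs and the switch with a wide look.

drive_tool:
  plan:
    - [[0.6,0,0,0,0,0,0],[0.6,0,0,0,0,0,0],[0.6,0,0,0,0,0,0],[0.6,0,0,-0.1,0,0,0],[0.6,0,0,-0.4,0,0,0],[0.6,0,0,-0.6,0,0,0],[0.6,-0.4,0.3,-0.6,0,0,0],[0.6,-0.5,0.5,-0.6,0,0,0],[0,-0.5,0.5,-0.7,0,0,0],[0,-0.6,0.5,-0.7,0,0,0],[0,-0.2,0.4,-0.7,0,0,0],[0,0,0,0,0,0,0]]

```text
time: 38.0
eef_pos: [0.4804, 0.0257, 0.243]
orientation: [0.999, 0.045, 0.004, 0.001]
force: [0.8, 0.3, -0.2]
width: 0.0002
grasp_force: 0.0
```

Run:
```python
from packs import *
s=st()
f=grab_frame("wrist");cv2.imwrite("pics/w11.png",f["pixels"]);packs(f)
W=cloud(f);z=W[...,2];u=np.array([.9958,.0915]);v=np.array([-.0915,.9958]);O=np.array([.6145,.0122])
P=(W[...,:2]-O);xs=P@u;ys=P@v;blk=f["pixels"].max(-1)<75
for n,m0,L,Y in(("short",-.136,.074,(-.075,0,.075)),("long",.136,.096,(0,.075))):
    for y in Y:
        m=blk&(abs(ys-m0-y)<.02)&(xs<.01)&(xs>-.065)&(z>.03)&(z<.038)
        print(n,y,m.sum(),"rear x",np.percentile(xs[m],1).round(4),"y mid",((np.percentile(ys[m],1)+np.percentile(ys[m],99))/2-m0).round(4),"z",np.median(z[m]).round(4))
m=blk&(abs(ys)<.04)&(xs>0)&(xs<.1)&(z>.06)&(z<.11);print("ball",m.sum(),xs[m].mean(),ys[m].mean(),z[m].max(),xs[m].min(),xs[m].max(),ys[m].min(),ys[m].max())
b=O+.021*u;print(b);goto(*b,.2,5.25)
```

```text
{'time': 38.0, 'eef_pos': [0.4804, 0.0257, 0.243], 'orientation': [0.999, 0.0449, 0.004, 0.0005], 'force': [0.8238, 0.2965, -0.214], 'width': 0.0002, 'grasp_force': 0.0}
px [345.  25.] xy [0.6348 0.0119] yaw 98.8 L 0.052 0.027 brass 0 ztop 0.0315
px [134.  71.] xy [0.5773 0.1913] yaw 95.4 L 0.122 0.046 brass 0 ztop 0.0327
px [227.  48.] xy [0.6057 0.1099] yaw 98.6 L 0.034 0.003 brass 0 ztop 0.0279
px [510.  70.] xy [ 0.6072 -0.1344] yaw 95.3 L 0.197 0.047 brass 0 ztop 0.0328
px [163. 275.] xy [0.4    0.1643] yaw -161.9 L 0.073 0.03 brass 1751 ztop 0.0251
short -0.075 1917 rear x -0.0436 y mid -0.0749 z 0.033
short 0 1889 rear x -0.0442 y mid 0.0007 z 0.033
short 0.075 1862 rear x -0.0441 y mid 0.074 z 0.033
long 0 1868 rear x -0.043 y mid 0.0003 z 0.0329
long 0.075 1908 rear x -0.0435 y mid 0.0741 z 0.0329
ball 496 0.01566693251798175 -8.452994793123767e-05 0.08796518920737659 0.010761197002230546 0.021126787631224483 -0.01297108821190574 0.011374650372498006
[0.6354118 0.0141215]
yaw 5.16 tilt [ 5.2e-03  7.0e-04 -1.0e+00] rz -0.02 shift [3.07 0.53 0.81]
```

View pics/w11.png

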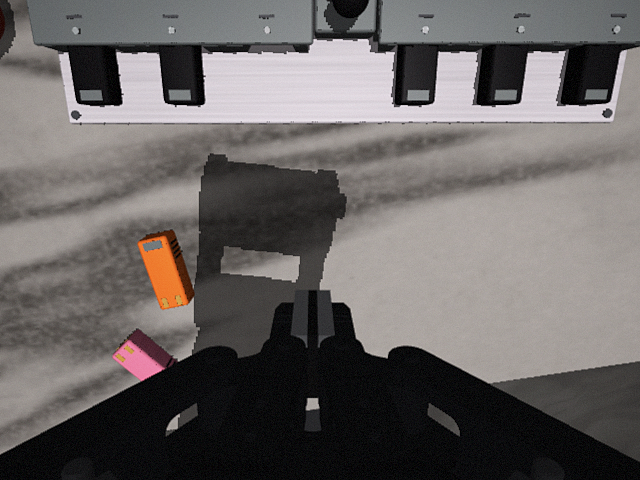

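All five packs are flush: the shorts at (415,75), (500,75) and (588,75), the longs at (97,75) and (183,75). The switch ball is at (348,8). Now moving the closed fingers in front of the ball.

drive_tool:
  plan:
    - [[0,0.45,0.1,0.2,0,0,0],[0,0.45,0.1,0.2,0,0,0],[0,0.45,0.1,0.2,0,0,0],[0,0.45,0.1,0.2,0,0,0],[0,0.45,0.1,0.2,0,0,0],[0,0,0,0.5,0,0,0],[0,0,0,0.5,0,0,0],[0,0,0,0.5,0,0,0],[0,0,0,0.5,0,0,0],[0,0,0,0.5,0,0,0],[0,0,0,0.1,0,0,0],[0,0,0,0,0,0,0]]

```text
time: 39.25
eef_pos: [0.5932, 0.0134, 0.0572]
orientation: [0.999, 0.046, -0.001, -0.0]
force: [0.6, -1.1, 0.3]
width: 0.0001
grasp_force: 0.0
```

drive_tool:
  plan:
    - [[0,0.2,0,0,0,0,0],[0,0.2,0,0,0,0,0],[0,0.1,0,0,0,0,0],[0,0.1,0,0,0,0,0],[0,0.1,0,0,0,0,0],[0,0.1,0,0,0,0,0],[0,0.1,0,0,0,0,0],[0,0.1,0,0,0,0,0],[0,0.1,0,0,0,0,0],[0,0,0,0,0,0,0]]

```text
time: 40.25
eef_pos: [0.6492, 0.0181, 0.0581]
orientation: [0.999, 0.046, 0.0, 0.0]
force: [0.7, 0.8, -0.3]
width: -0.0002
grasp_force: 0.0
```

drive_tool:
  plan:
    - [[0,0.1,0,0,0,0,0],[0,0.06,0,0,0,0,0],[0,0,0,0,0,0,0]]

```text
time: 40.55
eef_pos: [0.6568, 0.0188, 0.058]
orientation: [0.999, 0.046, 0.0, -0.0]
force: [-0.2, 0.6, -0.1]
width: 0.0001
grasp_force: 0.0
```

drive_tool:
  plan:
    - [[0,0.04,0,0,0,0,0],[0,0,0,0,0,0,0]]

```text
time: 40.75
eef_pos: [0.6585, 0.019, 0.0581]
orientation: [0.999, 0.046, -0.0, -0.0]
force: [-0.5, -0.9, -1.5]
width: -0.0003
grasp_force: 0.3
```

drive_tool:
  plan:
    - [[0,0.04,0,0,0,0,0],[0,0,0,0,0,0,0]]

```text
time: 40.95
eef_pos: [0.6601, 0.0191, 0.058]
orientation: [0.999, 0.046, -0.001, -0.0]
force: [-3.3, -0.2, 0.2]
width: -0.0
grasp_force: 1.9
```

Run:
```python
from h import *
f=grab_frame("wrist");W=cloud(f);P=W[...,:2]-np.array([.6145,.0122]);xs=P@[.9958,.0915];ys=P@[-.0915,.9958]
m=(f["pixels"].max(-1)<75)&(abs(ys)<.02)&(xs>.03)&(xs<.1)&(W[...,2]>.05)&(W[...,2]<.1)
print(m.sum(),np.percentile(xs[m],[1,99]),W[...,2][m].max()); i=f["pixels"]; cv2.imwrite("pics/w12.png",i)
```

```text
7747 [0.03751578 0.08170251] 0.09999810989657724
```

drive_tool:
  plan:
    - [[0,0.04,0,0,0,0,0],[0,0,0,0,0,0,0]]

```text
time: 41.2
eef_pos: [0.6604, 0.0192, 0.0578]
orientation: [0.999, 0.046, -0.003, -0.0]
force: [-13.7, -1.7, 6.0]
width: 0.0002
grasp_force: 7.3
```

drive_tool:
  plan:
    - [[0,0.04,0,0,0,0,0],[0,0,0,0,0,0,0]]

```text
time: 41.4
eef_pos: [0.6606, 0.0193, 0.0577]
orientation: [0.999, 0.046, -0.005, -0.0]
force: [-24.7, -3.2, 12.6]
width: 0.0001
grasp_force: 12.8
```

End stop felt. Backing away and rising.

drive_tool:
  plan:
    - [[0,-0.3,0,0,0,0,0],[0,-0.5,0,0,0,0,0],[0,-0.6,0,-0.2,0,0,0],[0,-0.6,0,-0.5,0,0,0],[0,-0.5,0,-0.6,0,0,0],[0,-0.3,0,-0.6,0,0,0],[0,0,0,-0.6,0,0,0],[0,0,0,-0.6,0,0,0],[0,0,0,-0.3,0,0,0],[0,0,0,0,0,0,0],[0,0,0,0,0,0,0]]

```text
time: 42.5
eef_pos: [0.5251, 0.0067, 0.2278]
orientation: [0.999, 0.046, 0.0, 0.0]
force: [-0.1, 0.5, 0.2]
width: 0.0001
grasp_force: 0.0
```

Run:
```python
from h import *
st();f=grab_frame("wrist");cv2.imwrite("pics/w13.png",f["pixels"]);W=cloud(f);P=W[...,:2]-np.array([.6145,.0122]);xs=P@[.9958,.0915];ys=P@[-.0915,.9958];z=W[...,2];blk=f["pixels"].max(-1)<75
for n,m0,Y in(("short",-.136,(-.075,0,.075)),("long",.136,(0,.075))):
    for y in Y:
        m=blk&(abs(ys-m0-y)<.02)&(xs<.01)&(xs>-.065)&(z>.03)&(z<.038)
        if m.sum(): print(n,y,m.sum(),"rear x",np.percentile(xs[m],1).round(4))
for n in("side","scene"):
    f=grab_frame(n);W=cloud(f);P=W[...,:2]-np.array([.6145,.0122]);xs=P@[.9958,.0915];ys=P@[-.0915,.9958];z=W[...,2]
    m=(abs(ys)<.03)&(xs>-.02)&(xs<.11)&(z>.06)&(z<.1)&(f["z_map"]>0);print(n,m.sum(),xs[m].min(),np.median(xs[m]),xs[m].max(),z[m].max())
    if n=="side": cv2.imwrite("pics/side9.png",cv2.resize(f["pixels"][160:340,140:400],None,fx=3,fy=3))
```

```text
{'time': 42.5, 'eef_pos': [0.5251, 0.0067, 0.2278], 'orientation': [0.9989, 0.0459, 0.0003, 0.0], 'force': [-0.0753, 0.4749, 0.2374], 'width': 0.0001, 'grasp_force': 0.0}
short -0.075 1828 rear x -0.0439
short 0 1800 rear x -0.0439
short 0.075 1787 rear x -0.0439
long 0 1799 rear x -0.043
long 0.075 1849 rear x -0.043
side 70 0.053102881116987216 0.061907780443596475 0.07866198733827733 0.08929439218512644
scene 52 0.05264419102380101 0.06384540998209343 0.07977854555566596 0.089119583886635
```

View pics/side9.png

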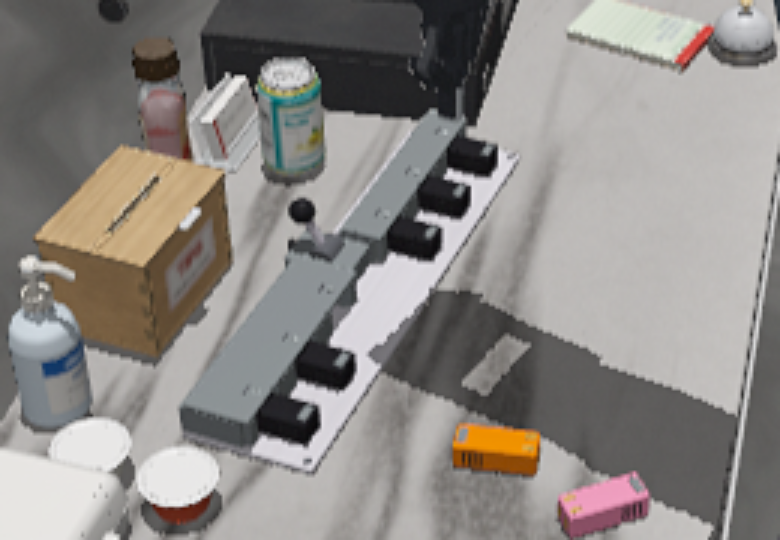

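The switch leans away (ball at (302,210), about 66 mm behind the mouths, against the stop). All five packs are in, and nothing else has moved.

```bash
python3 -c "
from plant import job_done; print(job_done())"
```

```text
the job is handed in; nothing more can be done
None
```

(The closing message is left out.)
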